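# Put the cover back on the fuse box

### The arm

A 6-joint arm with a two-finger parallel gripper is mounted at the origin on the work surface; the furniture and walls round the work are solid. World frame = base frame: x ahead of the robot, y to its left, z up, the work surface at z = 0. Lengths are in mm, angles in rad, forces in N, time in s.
With the tool pointing down it reaches from about 250 to 800 mm from the base axis. Payload 8.5 kg.
Tool frame: the origin (TCP) lies midway between the tips of the shut fingers; the grasp point (between the pads) lies env.grip_depth behind it (env.grip_depth is the distance from the TCP to the grasp point, in mm); z points along the fingers, y is the line along which they close (so a half turn about z gives the same grasp; the last joint's range is limited). The gripper opens to 85 mm and grips with 20 to 120 N. Pads are 22 mm wide; open, the fingers measure 114 mm over their backs; the gripper's body (76 mm by 85 mm) begins 54 mm behind the grasp point. The pads swing forward as they close: fully open they stand 13 mm farther back than shut.
Start: joints at [-1.101, 0.238, -0.013, 1.319, 0, 1.571], TCP at [237.65, -468.082, 231.276] pointing down, gripper open.
Joint ranges: [-2.66, 2.66], [-1.03, 1.9], [-1.14, 1.46], [-1.82, 2.27], [-1.45, 1.34], [-3.14, 3.14]. Speed limits (rad/s): [2.22, 2.22, 2.79, 3.14, 3.14, 3.14].

### API

Orientations are given as a unit quaternion [x, y, z, w].
In Python, from workcell import env gives the robot as it stands.
- The arm moves only by the tool play_rows, never from a script. Its argument "series" is a list of rows, each a list of 2 entries, a list of its own where there are three numbers: the shift along the tool's x, y, z in mm, then the turn, a rotation vector about the tool's x, y, z in degrees. A call has 1 to 8 rows; each row shifts and turns the commanded pose from where the row before left it, along the tool's axes as they then stand; what a row does not reach is not made up. A row lasts 1/8 s, in which the tool goes at most 62.5 mm and 10.7 degrees, less where a joint would pass 70% of its speed; a pose out of reach is approached as far as the arm can. A call with a gripper value outside its range is refused whole. "claw" is the opening, from 0 (shut) to 1 (fully open), set as the call begins (left out, the last holds). The fingers move at their own pace and stop on an object; the grip force is fixed at half the most. Time passes only in rows, so rows that do not move let the fingers close. It gives the time, the measured TCP pose, the force, the opening and the grip force at its end, in the units of the state.
- env.get_obs(): the state, without advancing time (a new reading comes with each control period).
- env.capture(name): name is "scene" or "top" or "wrist"; returns a dict with "image" (384x512x3 uint8, red, green, blue), "depth" (384x512 float32, mm along the optical axis (not along the pixel's ray), 0 where there is no reading), "camera_matrix" (3x3 intrinsics, pixels), "rvec" (rotation vector, rad) and "tvec" (3), from world to camera coordinates, as OpenCV has them. Camera axes: x right, y down, z forward; pixel columns grow to the right and rows downward; lengths in mm; the calibration is good to about 2 mm. A picture is of the moment at which its call begins.
- env.close_job(): hands the job in; it is judged then, once.
The state is a dict: "time_s": time; "joints": joint angles; "joint_velocities": joint speeds; "effort": joint torques, N m; "ee_pos": TCP position; "orientation": TCP orientation; "force": force on the tool from outside, world axes, zero at the start; "wrist_torque": the same for the moment, N m; "gripper_width": finger opening in mm; "grasp_force": force on a finger pad.
Only numpy, scipy, OpenCV 4.12 (cv2) and the standard library are available. Lean on these libraries where they do the work, as an engineer would, in place of code of your own. Each camera call takes 0.05 s, during which the arm holds its last target. There are 200 camera calls.

### The job

Close up the open fuse box: swing its wire keeper up and back out of the way, lay the loose cover plate flat on the box with both pins through its holes, then bring the keeper forward again so that it comes to lie across the cover. Leave the probe thermometer that lies between them where it is.

Things in the scene. Friction and masses are not known exactly. Their poses are not given: they have to be found in the camera images.
- box_seat (a point): Centre of the open top of the fuse box, level with its rim, 50 mm above the table. Box: stainless, open-topped, fixed, 120 mm along its x, 170 mm along its y, 50 mm high, low white fuses inside (below 25 mm). It stands left or right on the table, a little turned. Axes: x from front (robot side) to rear, y along its length, z up.
- pin_a (a point): Foot of one of the box's two upright pins, on the rim at y = +68 mm, x = 0 from box_seat. Both pins are 8 mm thick, rise 14 mm above the rim and taper to 3 mm at the tip.
- pin_b (a point): Foot of the other pin, at y = -68 mm, x = 0 from box_seat.
- keeper_hinge (a point): Middle of the keeper's hinge line, which runs along the box's y, 50 mm behind box_seat and 8 mm above it. The keeper is a U of 8 mm round bar, 188 mm wide, 90 g, on a low-friction, lightly damped hinge. Its arms run outside the box's ends; its crossbar is 90 mm from the hinge and lies on the cover 40 mm in front of the box's centre when closed.
- keeper (a joint): Angle of the wire keeper, rad: 0 = down over the open box (start, no cover); about 0.03 = lying on the seated cover; 2.1 = leaning back on its stop behind the box. It balances upright at about 1.5; let go on either side of that it falls to that side by itself within about a second and stays.
- keeper_hump (a point): Grip of the keeper: the middle 64 mm of its crossbar is bent up 30 mm out of the keeper's plane. The point is on the axis of this 8 mm bar, at its middle; the bar runs along the box's y. Keeper down: 40 mm in front of box_seat, 35 mm above it; back (2.1 rad): 119 mm behind, 72 mm above. It moves on an arc of 94 mm radius about keeper_hinge and may turn between the fingers.
- cover_grip (a point): Centre of the cover's handle, a 12 x 12 mm bar, 76 mm long along the cover's y on two posts, 34 mm above the plate's underside, over its middle. Axes: x across the handle, z up. The cover starts flat on the table, handle up. Seated on the box this point is 34 mm above box_seat, its x axis along the box's x, either way round.
- cover: The loose cover plate, origin at the centre of its underside: steel, 110 mm (x) by 160 mm (y), 4 mm thick, 0.18 to 0.35 kg, with two 13 mm through holes at y = +68 and -68 mm, x = 0. It is the same turned half round.
- thermometer: Bystander: probe thermometer lying flat, 174 x 22 x 14 mm, long along its x, origin at the middle of its underside.

How it is judged (in metres and radians):
On the way, in this order (a step that is already met when the one before it is completed fails the run):
1. the keeper is swung back past upright, leaning behind the box (value of joint keeper above 1.85 rad), for 0.2 s.
2. the cover lies flat on the rim with both pins through its holes, the keeper still back (horizontal distance between cover_grip and box_seat below 0.005 m and z of cover_grip in the frame of box_seat between 0.03 and 0.0365 m and angle between the x axis of cover_grip and the x axis of box_seat, either way round below 0.1 rad and angle between cover_grip's own z axis and vertical below 0.04 rad and value of joint keeper above 1.3 rad), for 0.2 s.
At the end, for the whole second after the job is handed in: The cover lies flat on the fuse box's rim over both pins (its centre within 5 mm of the box's, its handle 30 to 36.5 mm above the rim, turned less than 0.1 rad from the box either way round, tilted less than 0.04 rad), at rest, and the keeper lies across it (below 0.09 rad) (horizontal distance between cover_grip and box_seat below 0.005 m and z of cover_grip in the frame of box_seat between 0.03 and 0.0365 m and angle between the x axis of cover_grip and the x axis of box_seat, either way round below 0.1 rad and angle between cover_grip's own z axis and vertical below 0.04 rad and value of joint keeper below 0.09 rad and linear speed of cover below 0.02 m/s); the robot touches nothing.
It fails at once if the probe thermometer is pushed more than 30 mm from its place (distance of thermometer from where it was at the start of the episode above 0.03 m).
It also fails if it takes over 61 s, if anything falls off the work surface, if the arm or the gripper's body presses on something with over 40 N, if the wrist force passes 120 N, or if a joint passes its speed limit or range.

## Working session

There is one attempt and no reset: what is moved stays moved. The work goes in short steps, Python scripts to look and compute and a tool call to move; the robot and the scene stay as the last step left them, time stands still between calls to the robot, and variables do not carry over. Pictures are saved under pics/ and viewed, at most 10 in all, crops included, and the job is handed in when it is done.

Besides the shell and the picture viewer there is one more tool, called after ">>>" by a JSON object that holds its "fn" and its "kwargs", one argument or row to a line. play_rows: Moves the arm, as the interface text tells. Its arguments: {"type":"object","properties":{"series":{"type":"array","items":{"type":"array"}},"claw":{"type":"number"}},"required":["series"]}

```bash
mkdir -p pics; ls; cat > h.py <<'E'
import numpy as np,cv2
from scipy.spatial.transform import Rotation as R
from workcell import env
def cap(n,f=None):
    c=env.capture(n); 
    if f: cv2.imwrite('pics/'+f,cv2.cvtColor(c['image'],cv2.COLOR_RGB2BGR))
    return c
def pts(c):
    K=c['camera_matrix'];d=c['depth'];v,u=np.mgrid[:384,:512]
    p=np.stack([(u-K[0,2])/K[0,0]*d,(v-K[1,2])/K[1,1]*d,d],-1)
    M=cv2.Rodrigues(np.array(c['rvec'],float))[0]
    w=(p-np.array(c['tvec']).reshape(3))@M; w[d==0]=np.nan
    return w
E
python3 - <<'E'
from h import *
import pickle
a=cap('top','top.png');b=cap('scene','scene.png')
pickle.dump((a,b),open('c0.pkl','wb'))
im=np.hstack([cv2.imread('pics/top.png')]);
o=env.get_obs();print(o,env.grip_depth)
for c in(a,b):
  M=cv2.Rodrigues(np.array(c['rvec'],float))[0];print(-M.T@np.array(c['tvec']).reshape(3),M[2],c['camera_matrix'])
E
```

```text
pics
{'time_s': 0.1, 'joints': array([-1.10098837e+00,  2.38770286e-01, -1.41697303e-02,  1.31921353e+00,
        1.81401620e-05,  1.57079502e+00]), 'joint_velocities': array([ 0.00045997, -0.00168985,  0.00106117,  0.00015802,  0.00029444,
       -0.00164396]), 'effort': array([-5.79909829e-04, -5.39721501e+01,  3.46999526e+01,  1.34286296e-02,
       -4.72004388e-06,  5.18376373e-05]), 'ee_pos': array([ 237.50908878, -467.77914024,  230.71603861]), 'orientation': array([ 9.72536320e-01,  2.32750179e-01, -1.49124713e-04, -6.62083963e-04]), 'force': array([ 0.37802237, -0.3388906 , -0.34464253]), 'wrist_torque': array([ 0.0152764 ,  0.00803427, -0.02944531]), 'grasp_force': 0.0, 'gripper_width': 85.52394283348325} 18.700000000000003
[ 418.43646905  -23.2625598  1110.96366464] [ 0.09762211  0.00334706 -0.99521793] [[390.30282169   0.         261.12910188]
 [  0.         390.30282169 195.54903399]
 [  0.           0.           1.        ]]
[-227.80145601  596.53877486  803.39933754] [ 0.61296199 -0.49994538 -0.61182695] [[467.59894892   0.         264.74941184]
 [  0.         467.59894892 181.52093583]
 [  0.           0.           1.        ]]
```

View pics/top.png

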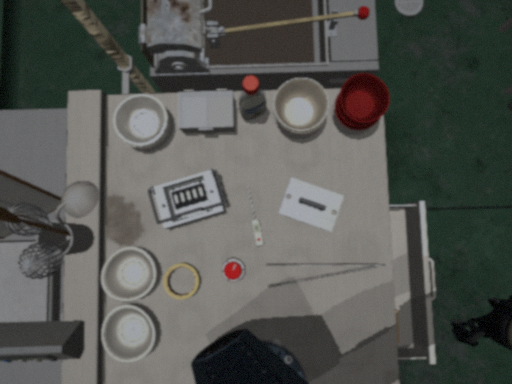

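View pics/scene.png

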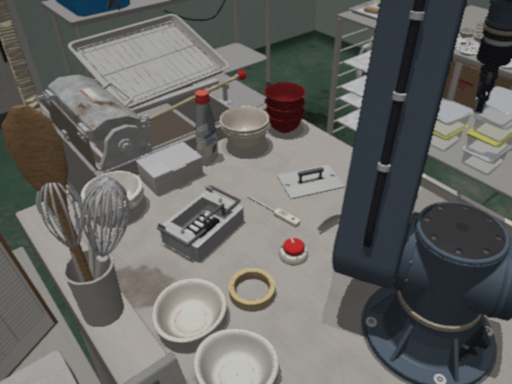

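The top view shows the box at about (188,198), the thermometer at (257,220) and the cover at (311,204). Next I'll enlarge the box and the cover.

```bash
python3 - <<'E'
from h import *
import pickle
a,b=pickle.load(open('c0.pkl','rb'))
im=cv2.imread('pics/top.png')
x=cv2.resize(im[160:240,140:240],None,fx=6,fy=6,interpolation=cv2.INTER_CUBIC)
y=cv2.resize(im[170:240,270:350],None,fx=4,fy=4,interpolation=cv2.INTER_CUBIC)
cv2.imwrite('pics/boxtop.png',x)
w=pts(a)
# cover: white mask on z ~4 
P=w.reshape(-1,3);v,u=np.mgrid[:384,:512]
def rect(m,n):
  q=w[m][:,:2].astype(np.float32); r=cv2.minAreaRect(q);print(n,m.sum(),r,w[m].mean(0))
reg=(u>270)&(u<350)&(v>172)&(v<238)
g=im.astype(int).min(2)
print('table g',g[180,275],'cover g',g[195,305],g[215,325])
m=reg&(g>(g[180,275]+g[195,305])//2); rect(m,'cover bright')
m=reg&(w[...,2]>22);rect(m,'handle')
reg=(u>140)&(u<236)&(v>160)&(v<235)
m=reg&(w[...,2]>38);rect(m,'box>38')
m=reg&(w[...,2]>38)&(w[...,2]<56);rect(m,'rim')
m=reg&(w[...,2]>66);rect(m,'hump');print(np.c_[u[m],v[m],w[m].round()])
reg=(u>240)&(u<272)&(v>185)&(v<250);m=reg&(w[...,2]>6);rect(m,'thermo')
E
```

```text
table g 128 cover g 159 162
cover bright 1922 ((nan, nan), (0.0, 0.0), 0.0) [nan nan nan]
handle 124 ((498.7626037597656, -161.05792236328125), (75.11144256591797, 11.866618156433105), 69.43324279785156) [ 498.54126988 -160.68350737   38.98419977]
box>38 1633 ((520.674560546875, 181.0689239501953), (120.60745239257812, 195.5222625732422), 15.238748550415039) [517.5359291  180.82593527  53.60673972]
rim 1201 ((520.6695556640625, 181.08712768554688), (120.60745239257812, 194.8953399658203), 15.238748550415039) [519.62598272 180.75328594  49.51910782]
hump 88 ((499.0268249511719, 213.62289428710938), (150.76760864257812, 44.080753326416016), 69.00221252441406) [482.96062819 170.64671193  86.35753806]
[[151. 189. 547. 276.  69.]
 [199. 207. 494. 145.  82.]
 [200. 207. 493. 142.  88.]
 [201. 207. 493. 139.  88.]
 [202. 207. 493. 138.  80.]
 [196. 208. 491. 152.  87.]
 [197. 208. 491. 150.  87.]
 [198. 208. 491. 147.  86.]
 [199. 208. 490. 144.  92.]
 [200. 208. 490. 141.  91.]
 [201. 208. 490. 139.  87.]
 [202. 208. 490. 137.  86.]
 [203. 208. 491. 136.  73.]
 [193. 209. 488. 161.  85.]
 
[... 1527 characters left out ...]
 200.  85.]
 [179. 214. 476. 197.  87.]
 [180. 214. 476. 194.  89.]
 [181. 214. 476. 193.  84.]
 [182. 214. 476. 189.  90.]
 [183. 214. 476. 187.  86.]
 [184. 214. 476. 184.  89.]
 [185. 214. 476. 182.  86.]
 [186. 214. 476. 180.  83.]
 [176. 215. 474. 205.  86.]
 [177. 215. 474. 203.  85.]
 [178. 215. 474. 200.  86.]
 [179. 215. 473. 196.  91.]
 [180. 215. 473. 194.  88.]
 [181. 215. 473. 192.  86.]
 [182. 215. 473. 189.  86.]
 [177. 216. 471. 202.  89.]
 [178. 216. 471. 200.  88.]
 [179. 216. 471. 198.  85.]
 [180. 216. 472. 199.  68.]]
thermo 239 ((472.4209899902344, -12.391006469726562), (169.34388732910156, 46.12153244018555), 4.7965569496154785) [436.21481456  -4.15941652  12.03251158]
```

View pics/boxtop.png

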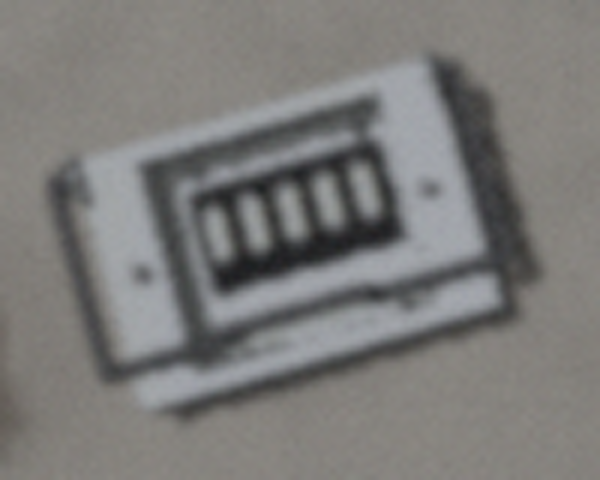

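Enlarged, the box shows its pin tips at crop (142,273) and (430,188). The keeper crossbar runs along the front with the hump in the middle. Next I'll turn these into world positions.

```bash
cat >> h.py <<'E'
def ray(c,uv,z):
    K=c['camera_matrix'];M=cv2.Rodrigues(np.array(c['rvec'],float))[0]
    o=-M.T@np.array(c['tvec']).reshape(3)
    d=M.T@np.linalg.inv(K)@np.array([uv[0],uv[1],1.]);return o+d*(z-o[2])/d[2]
def pose():
    o=env.get_obs();return np.array(o['ee_pos']),R.from_quat(o['orientation'])
def shift(target):  # tool-axis shift to world target
    p,r=pose();return r.inv().apply(np.array(target)-p)
def yawx():
    p,r=pose();x=r.as_matrix()[:,0];return np.degrees(np.arctan2(x[1],x[0]))
E
python3 - <<'E'
from h import *
import pickle
a,b=pickle.load(open('c0.pkl','rb'))
f=lambda x,y:(140+(x+.5)/6-.5,160+(y+.5)/6-.5)
A=ray(a,f(142,273),62);B=ray(a,f(430,188),62)
d=A-B;print(A,B,(A+B)/2,np.linalg.norm(d),'yaw',np.degrees(np.arctan2(-d[0],d[1])))
# box rim top corners (inner visible): white rim rear-left/right & front corners
w=pts(a);v,u=np.mgrid[:384,:512]
m=(u>140)&(u<236)&(v>160)&(v<235)&(abs(w[...,2]-50)<5)
q=w[m][:,:2]
m2=(u>140)&(u<236)&(v>160)&(v<235)&(w[...,2]>80);h=w[m2]
print('hump',np.median(h,0)); c=h[:,:2].mean(0);_,_,V=np.linalg.svd(h[:,:2]-c);print('humpyaw',np.degrees(np.arctan2(-V[0,0],V[0,1])))
ctr=((A+B)/2)[:2]
for y in (15.5,16.5,17.5):
  t=np.radians(y);X=np.array([np.cos(t),np.sin(t)]);Y=np.array([-X[1],X[0]])
  print(y,np.percentile((q-ctr)@X,[1,99]),np.percentile((q-ctr)@Y,[1,99]),(h[:,:2]-ctr).mean(0)@X,(h[:,:2]-ctr).mean(0)@Y)
E
```

```text
[502.84234417 244.96178418  62.        ] [537.67589421 114.83126934  62.        ] [520.25911919 179.89652676  62.        ] 134.71201542771917 yaw 14.985696480141328
hump [482.88817369 171.03256268  87.2795472 ]
humpyaw -164.9651142919685
15.5 [-59.12418649  60.30588709] [-83.72255427  85.4923128 ] -39.413251371949976 0.9312723958161174
16.5 [-59.4421856   60.61335726] [-83.84558184  85.71227386] -39.39099559850806 1.6189866404776114
17.5 [-60.37017025  61.41761766] [-84.09099896  85.83399822] -39.356740946217684 2.306207726124936
```

```bash
cat >> h.py <<'E'
def plan(target,yaw,n):  # n rows to world target, tool down with x-axis yaw (deg)
    p,r=pose();y0=yawx();dy=(yaw-y0+180)%360-180
    for k in range(n):
        y=np.radians(y0+dy*k/n);s=(np.array(target)-p)/n
        # tool x=(cos,sin,0), y=(sin,-cos,0), z=down
        print([[round(float(s[0]*np.cos(y)+s[1]*np.sin(y)),1),round(float(s[0]*np.sin(y)-s[1]*np.cos(y)),1),round(float(-s[2]),1)],[0,0,round(float(-dy/n),2)]],end=',')
    print('\nfrom',p.round(1),round(y0,2))
E
python3 -c "
from h import *
plan([481.9,170.1,190],105,16)"
```

```text
[[31.7, -28.6, 2.5], [0, 0, -4.88]],[[34.0, -25.8, 2.5], [0, 0, -4.88]],[[36.1, -22.9, 2.5], [0, 0, -4.88]],[[37.9, -19.7, 2.5], [0, 0, -4.88]],[[39.4, -16.4, 2.5], [0, 0, -4.88]],[[40.7, -13.0, 2.5], [0, 0, -4.88]],[[41.6, -9.5, 2.5], [0, 0, -4.88]],[[42.3, -5.9, 2.5], [0, 0, -4.88]],[[42.6, -2.3, 2.5], [0, 0, -4.88]],[[42.7, 1.3, 2.5], [0, 0, -4.88]],[[42.4, 5.0, 2.5], [0, 0, -4.88]],[[41.8, 8.6, 2.5], [0, 0, -4.88]],[[40.9, 12.1, 2.5], [0, 0, -4.88]],[[39.8, 15.5, 2.5], [0, 0, -4.88]],[[38.3, 18.9, 2.5], [0, 0, -4.88]],[[36.6, 22.0, 2.5], [0, 0, -4.88]],
from [ 237.5 -467.8  230.7] 26.92
```

>>> {"fn": "play_rows", "kwargs": {
  "series": [
    [[32, -29, 2.5], [0, 0, -4.9]],
    [[34, -26, 2.5], [0, 0, -4.9]],
    [[36, -23, 2.5], [0, 0, -4.9]],
    [[38, -20, 2.5], [0, 0, -4.9]],
    [[39, -16, 2.5], [0, 0, -4.9]],
    [[41, -13, 2.5], [0, 0, -4.9]],
    [[42, -9, 2.5], [0, 0, -4.9]],
    [[42, -6, 2.5], [0, 0, -4.9]]
  ],
  "claw": 0.6
}}

```text
time_s: 1.1
ee_pos: [360.0, -147.1, 211.1]
orientation: [0.837, 0.547, -0.0, -0.0]
force: [0.6, 0.2, 0.0]
gripper_width: 51.3
grasp_force: 0.0
```

>>> {"fn": "play_rows", "kwargs": {
  "series": [
    [[43, -2, 2.5], [0, 0, -4.9]],
    [[43, 1, 2.5], [0, 0, -4.9]],
    [[42, 5, 2.5], [0, 0, -4.9]],
    [[42, 9, 2.5], [0, 0, -4.9]],
    [[41, 12, 2.5], [0, 0, -4.9]],
    [[40, 15, 2.5], [0, 0, -4.9]],
    [[38, 19, 2.5], [0, 0, -4.9]],
    [[37, 22, 2.5], [0, 0, -4.9]]
  ]
}}

```text
time_s: 2.1
ee_pos: [481.0, 173.1, 190.9]
orientation: [0.605, 0.796, -0.0, -0.0]
force: [0.9, -0.4, 0.6]
gripper_width: 51.3
grasp_force: 0.0
```

```bash
python3 - <<'E'
from h import *
import pickle
c=cap('wrist','w1.png');pickle.dump(c,open('w1.pkl','wb'))
im=cv2.imread('pics/w1.png');cv2.imwrite('pics/w1x.png',cv2.resize(im,None,fx=1.5,fy=1.5))
print(c['camera_matrix'][0],pose()[0],yawx(),env.get_obs()['time_s'])
plan([481.9,170.1,67],105,4)
E
```

```text
[322.34116004   0.         253.16616688] [482.8855731  176.97856254 190.39372856] 105.81440246530069 2.15
[[-1.6, -0.7, 30.8], [0, 0, 0.2]],[[-1.6, -0.7, 30.8], [0, 0, 0.2]],[[-1.6, -0.7, 30.8], [0, 0, 0.2]],[[-1.6, -0.7, 30.8], [0, 0, 0.2]],
from [482.9 177.  190.4] 105.81
```

View pics/w1x.png

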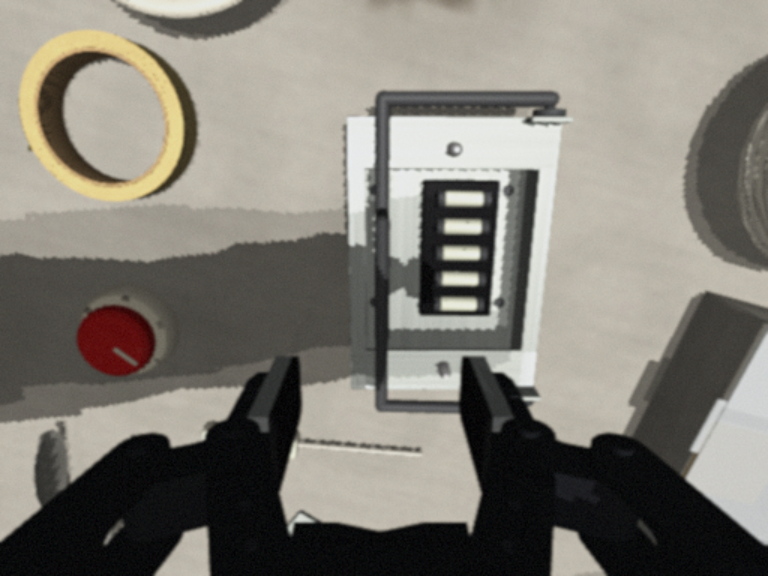

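The wrist view shows the keeper crossbar at column 381, with its hump straddled by the fingers. The pins are at (454,148) and (443,368) in this 1.5x picture.

```bash
python3 - <<'E'
from h import *
import pickle
c=pickle.load(open('w1.pkl','rb'))
g=lambda x,y:((x+.5)/1.5-.5,(y+.5)/1.5-.5)
A=ray(c,g(454,148),63);B=ray(c,g(442,368),63);d=A-B
print(A,B,(A+B)/2,np.linalg.norm(d),np.degrees(np.arctan2(-d[0],d[1])))
# crossbar straight px on hump (z 85): depth
w=pts(c);v,u=np.mgrid[:384,:512];m=(abs(w[...,2]-87)<5)&(np.hypot(w[...,0]-482,w[...,1]-170)<60)
h=w[m];print(m.sum(),np.median(h,0),h[:,:2].min(0),h[:,:2].max(0))
print(pose()[0],yawx())
E
```

```text
[500.94062336 249.93964244  63.        ] [534.47508439 123.3580089   63.        ] [517.70785387 186.64882567  63.        ] 130.94834869390755 14.838136382236389
838 [481.15269557 176.18060731  87.38574206] [469.62355088 139.80443161] [494.57360204 208.55492279]
[482.8855731  176.97856254 190.39372856] 105.81440246530069
```

>>> {"fn": "play_rows", "kwargs": {
  "series": [
    [[-1.5, -1, 30], [0, 0, 0.8]],
    [[-1.5, 0, 30], [0, 0, 0]],
    [[-1.5, 0, 30], [0, 0, 0]],
    [[0, 0, 18], [0, 0, 0]],
    [[0, 0, 10], [0, 0, 0]],
    [[0, 0, 5], [0, 0, 0]],
    [[0, 0, 0], [0, 0, 0]]
  ]
}}

```text
time_s: 3.02
ee_pos: [481.1, 167.1, 68.5]
orientation: [0.612, 0.791, 0.0, -0.0]
force: [-1.3, -0.5, 0.3]
gripper_width: 51.4
grasp_force: 0.0
```

```bash
python3 - <<'E'
from h import *
import pickle
c=cap('wrist','w2.png');pickle.dump(c,open('w2.pkl','wb'))
w=pts(c);m=(abs(w[...,2]-87)<5)&(np.hypot(w[...,0]-482,w[...,1]-170)<60)
h=w[m];print(m.sum(),np.median(h,0),h[:,:2].min(0),h[:,:2].max(0))
print(pose()[0],yawx(),shift([481.9,170.1,66.3]))
E
```

```text
3718 [480.4049769  175.76622238  87.4477899 ] [441.51563349 140.11134651] [517.59234706 208.74118301]
[481.31911211 167.24076481  68.79245598] 104.51852863645566 [2.62188213 1.27750187 2.49373546]
```

>>> {"fn": "play_rows", "kwargs": {
  "series": [
    [[2.5, 1, 2.5], [0, 0, -0.5]],
    [[0, 0, 0], [0, 0, 0]]
  ]
}}

```text
time_s: 3.32
ee_pos: [481.5, 170.0, 66.0]
orientation: [0.608, 0.794, 0.0, 0.0]
force: [-0.5, 0.5, -0.0]
gripper_width: 51.1
grasp_force: 0.0
```

>>> {"fn": "play_rows", "kwargs": {
  "series": [
    [[0, 0, 0], [0, 0, 0]],
    [[0, 0, 0], [0, 0, 0]],
    [[0, 0, 0], [0, 0, 0]],
    [[0, 0, 0], [0, 0, 0]],
    [[0, 0, 0], [0, 0, 0]]
  ],
  "claw": 0
}}

```text
time_s: 3.95
ee_pos: [482.6, 170.1, 66.1]
orientation: [0.609, 0.793, 0.001, 0.001]
force: [4.4, 1.1, -1.5]
gripper_width: 5.9
grasp_force: 58.4
```

```bash
python3 -c "
import numpy as np
a=np.radians(16.7+8*np.arange(15));p=94*np.c_[-np.cos(a),-np.sin(a)]
print(np.diff(p,axis=0).round(1).tolist())"
```

```text
[[4.6, -12.3], [6.3, -11.5], [7.8, -10.5], [9.2, -9.3], [10.4, -7.9], [11.4, -6.4], [12.2, -4.8], [12.8, -3.0], [13.1, -1.2], [13.1, 0.6], [12.9, 2.4], [12.4, 4.2], [11.7, 5.9], [10.8, 7.5]]
```

>>> {"fn": "play_rows", "kwargs": {
  "series": [
    [[0, 4.6, -12.3], [0, 0, 0]],
    [[0, 6.3, -11.5], [0, 0, 0]],
    [[0, 7.8, -10.5], [0, 0, 0]],
    [[0, 9.2, -9.3], [0, 0, 0]],
    [[0, 10.4, -7.9], [0, 0, 0]],
    [[0, 11.4, -6.4], [0, 0, 0]],
    [[0, 12.2, -4.8], [0, 0, 0]]
  ]
}}

```text
time_s: 4.82
ee_pos: [540.1, 185.7, 129.9]
orientation: [0.609, 0.794, -0.001, -0.001]
force: [-4.4, -0.3, 8.4]
gripper_width: 5.3
grasp_force: 60.5
```

>>> {"fn": "play_rows", "kwargs": {
  "series": [
    [[0, 12.8, -3], [0, 0, 0]],
    [[0, 13.1, -1.2], [0, 0, 0]],
    [[0, 13.1, 0.6], [0, 0, 0]],
    [[0, 12.9, 2.4], [0, 0, 0]],
    [[0, 12.4, 4.2], [0, 0, 0]],
    [[0, 11.7, 5.9], [0, 0, 0]],
    [[0, 10.8, 7.5], [0, 0, 0]],
    [[0, 0, 0], [0, 0, 0]]
  ]
}}

```text
time_s: 5.82
ee_pos: [626.1, 209.1, 111.1]
orientation: [0.609, 0.794, 0.0, -0.0]
force: [-1.0, 5.5, 3.1]
gripper_width: 5.7
grasp_force: 64.9
```

>>> {"fn": "play_rows", "kwargs": {
  "series": [
    [[0, 0, 0], [0, 0, 0]],
    [[0, 0, 0], [0, 0, 0]],
    [[0, 0, 0], [0, 0, 0]]
  ],
  "claw": 0.45
}}

```text
time_s: 6.2
ee_pos: [625.0, 207.9, 111.9]
orientation: [0.609, 0.793, -0.0, 0.0]
force: [-0.2, 0.1, -0.3]
gripper_width: 38.7
grasp_force: 0.0
```

```bash
python3 - <<'E'
from h import *
cap('scene','s2.png');im=cv2.imread('pics/s2.png')
cv2.imwrite('pics/s2x.png',cv2.resize(im[110:300,100:360],None,fx=3,fy=3));print(pose()[0],yawx())
E
```

```text
[624.94457148 208.00414157 111.99746164] 105.00137258730253
```

View pics/s2x.png

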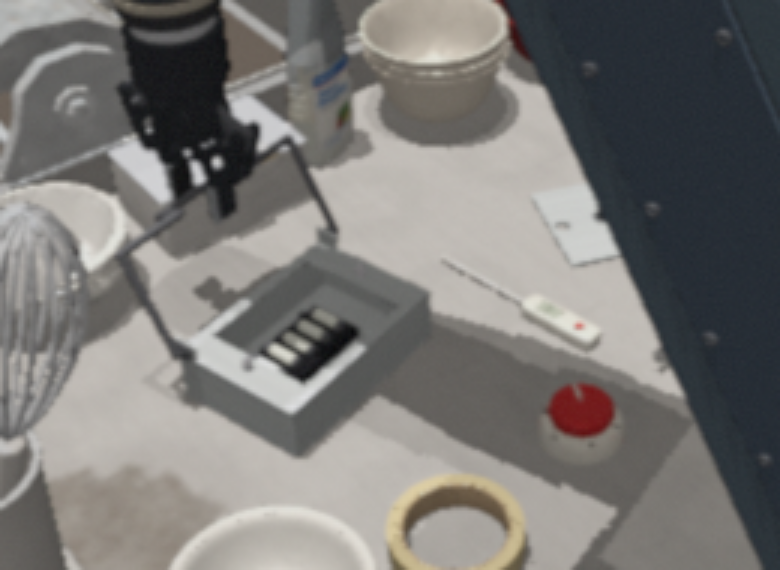

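The keeper leans back behind the box and the fingers are free around it. Next I'll lift and look at the pins with the wrist camera, at rest.

>>> {"fn": "play_rows", "kwargs": {
  "series": [
    [[0, 0, -20], [0, 0, 0]],
    [[0, 0, -40], [0, 0, 0]],
    [[0, 0, -40], [0, 0, 0]],
    [[0, -30, 0], [0, 0, 0]],
    [[0, -40, 0], [0, 0, 0]],
    [[0, -40, 0], [0, 0, 0]],
    [[0, 0, 0], [0, 0, 0]],
    [[0, 0, 0], [0, 0, 0]]
  ]
}}

```text
time_s: 7.25
ee_pos: [519.5, 180.0, 212.6]
orientation: [0.609, 0.793, 0.001, 0.0]
force: [0.1, -0.5, -0.2]
gripper_width: 38.6
grasp_force: 0.0
```

>>> {"fn": "play_rows", "kwargs": {
  "series": [
    [[0, 0, 0], [0, 0, 0]],
    [[0, 0, 0], [0, 0, 0]]
  ]
}}

```text
time_s: 7.5
ee_pos: [519.4, 179.9, 211.8]
orientation: [0.609, 0.793, -0.0, -0.0]
force: [-0.7, -0.2, 0.5]
gripper_width: 38.4
grasp_force: 0.0
```

```bash
python3 - <<'E'
from h import *
import pickle
c=cap('wrist','w3.png');pickle.dump(c,open('w3.pkl','wb'))
im=cv2.imread('pics/w3.png');cv2.imwrite('pics/w3x.png',cv2.resize(im[40:290,200:420],None,fx=2.4,fy=2.4,interpolation=cv2.INTER_CUBIC))
M=cv2.Rodrigues(np.array(c['rvec'],float))[0];o=-M.T@np.array(c['tvec']).reshape(3)
p,r=pose();print(p,yawx(),'cam in tool',r.inv().apply(o-p),M[2])
plan([498.7,-161,200],69.4,12)
E
```

```text
[519.23954442 179.92516204 211.73691897] 105.01506865770978 cam in tool [ 7.65893030e+01  1.36196319e-01 -1.41755935e+02] [ 0.07732166 -0.28926596 -0.95412083]
[[-27.0, -9.0, 1.0], [0, 0, 2.97]],[[-27.4, -7.6, 1.0], [0, 0, 2.97]],[[-27.8, -6.2, 1.0], [0, 0, 2.97]],[[-28.1, -4.7, 1.0], [0, 0, 2.97]],[[-28.3, -3.3, 1.0], [0, 0, 2.97]],[[-28.4, -1.8, 1.0], [0, 0, 2.97]],[[-28.5, -0.3, 1.0], [0, 0, 2.97]],[[-28.4, 1.1, 1.0], [0, 0, 2.97]],[[-28.3, 2.6, 1.0], [0, 0, 2.97]],[[-28.2, 4.1, 1.0], [0, 0, 2.97]],[[-27.9, 5.5, 1.0], [0, 0, 2.97]],[[-27.6, 7.0, 1.0], [0, 0, 2.97]],
from [519.2 179.9 211.7] 105.02
```

View pics/w3x.png

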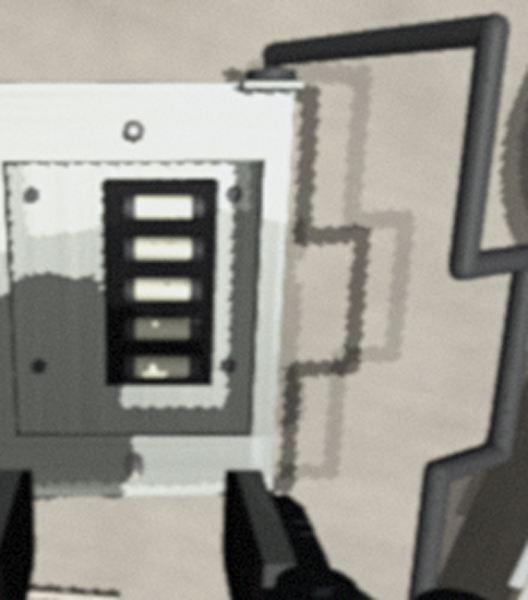

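The keeper rests well back behind the box. Pin A's tip is at crop (133,131), and pin B shows as a smear at about (134,452) to (135,474).

```bash
python3 - <<'E'
from h import *
import pickle
c=pickle.load(open('w3.pkl','rb'))
g=lambda x,y:(200+(x+.5)/2.4-.5,40+(y+.5)/2.4-.5)
A=ray(c,g(133,131),64);
for y,z in((472,64),(463,57),(455,50)):
  B=ray(c,g(134.5,y),z);d=A-B
  print(A,B,((A+B)/2).round(2),np.linalg.norm(d[:2]),np.degrees(np.arctan2(-d[0],d[1])))
# rim edges from depth
w=pts(c);m=(abs(w[...,2]-50)<2.5)&(np.hypot(w[...,0]-520,w[...,1]-180)<110);q=w[m][:,:2]-[520.4,180.2]
print('z rim',np.median(w[m][:,2]))
for yw in(14,15,16):
  t=np.radians(yw);X=np.array([np.cos(t),np.sin(t)]);Y=np.array([-X[1],X[0]]);x=q@X;yy=q@Y
  k=abs(yy-20)<40
  for lo,hi in((-10,5),(10,35),(35,60)):
    kk=(yy>lo)&(yy<hi);print(yw,lo,np.percentile(x[kk],[2,98]).round(1),end=' ')
  print(np.percentile(yy,[1,99]).round(1))
E
```

```text
[502.47233602 249.6177761   64.        ] [538.05469611 119.98229417  64.        ] [520.26 184.8   64.  ] 134.43013994017485 15.34855384925049
[502.47233602 249.6177761   64.        ] [537.90368356 120.74412131  57.        ] [520.19 185.18  60.5 ] 133.6555247171011 15.37256942980385
[502.47233602 249.6177761   64.        ] [537.8316324 121.2136914  50.       ] [520.15 185.42  57.  ] 133.1836656900364 15.396233558793378
z rim 49.17182464495637
14 -10 [-58.2  60.7] 14 10 [-58.7  60.2] 14 35 [-59.1  59.7] [-80.2  87.7]
15 -10 [-58.1  60.7] 15 10 [-58.2  60.6] 15 35 [-58.4  60.4] [-80.3  87.9]
16 -10 [-58.2  60.8] 16 10 [-57.9  61. ] 16 35 [-57.5  61.2] [-80.2  88. ]
```

>>> {"fn": "play_rows", "kwargs": {
  "series": [
    [[-27, -9, 1], [0, 0, 3]],
    [[-27.4, -7.6, 1], [0, 0, 3]],
    [[-27.8, -6.2, 1], [0, 0, 3]],
    [[-28, -4.7, 1], [0, 0, 3]],
    [[-28.3, -3.3, 1], [0, 0, 3]],
    [[-28.4, -1.8, 1], [0, 0, 3]]
  ],
  "claw": 0.6
}}

```text
time_s: 8.3
ee_pos: [508.4, 8.5, 205.9]
orientation: [0.726, 0.688, -0.0, -0.0]
force: [1.8, -0.3, -0.3]
gripper_width: 51.3
grasp_force: 0.0
```

>>> {"fn": "play_rows", "kwargs": {
  "series": [
    [[-28.5, -0.3, 1], [0, 0, 3]],
    [[-28.4, 1.1, 1], [0, 0, 3]],
    [[-28.3, 2.6, 1], [0, 0, 3]],
    [[-28.2, 4.1, 10], [0, 0, 3]],
    [[-27.9, 5.5, 15], [0, 0, 3]],
    [[-27.6, 7, 15], [0, 0, 3]],
    [[0, 0, 0], [0, 0, 0]],
    [[0, 0, 0], [0, 0, 0]]
  ]
}}

```text
time_s: 9.3
ee_pos: [497.3, -160.8, 163.2]
orientation: [0.824, 0.567, 0.0, -0.0]
force: [-0.3, 0.0, 0.4]
gripper_width: 51.1
grasp_force: 0.0
```

>>> {"fn": "play_rows", "kwargs": {
  "series": [
    [[0, 0, 0], [0, 0, 0]],
    [[0, 0, 0], [0, 0, 0]]
  ]
}}

```text
time_s: 9.55
ee_pos: [497.5, -160.4, 163.5]
orientation: [0.824, 0.567, 0.0, 0.0]
force: [-1.0, -0.3, -0.2]
gripper_width: 51.1
grasp_force: 0.0
```

```bash
python3 - <<'E'
from h import *
import pickle
c=cap('wrist','w4.png');pickle.dump(c,open('w4.pkl','wb'))
im=cv2.imread('pics/w4.png');cv2.imwrite('pics/w4x.png',cv2.resize(im[40:290,150:370],None,fx=2.4,fy=2.4,interpolation=cv2.INTER_CUBIC))
p,r=pose();print(p,yawx())
w=pts(c)
m=(w[...,2]>25)&(w[...,2]<50)&(np.hypot(w[...,0]-498,w[...,1]+161)<60);h=w[m]
print('handle',m.sum(),np.median(h,0),cv2.minAreaRect(h[h[:,2]>36][:,:2].astype(np.float32)))
E
```

```text
[ 497.38376757 -160.45528214  163.44887298] 69.08100153669979
handle 1175 [ 500.58489933 -155.46157331   38.82025902] ((499.76483154296875, -158.05917358398438), (75.31273651123047, 11.506330490112305), 68.78186798095703)
```

View pics/w4x.png

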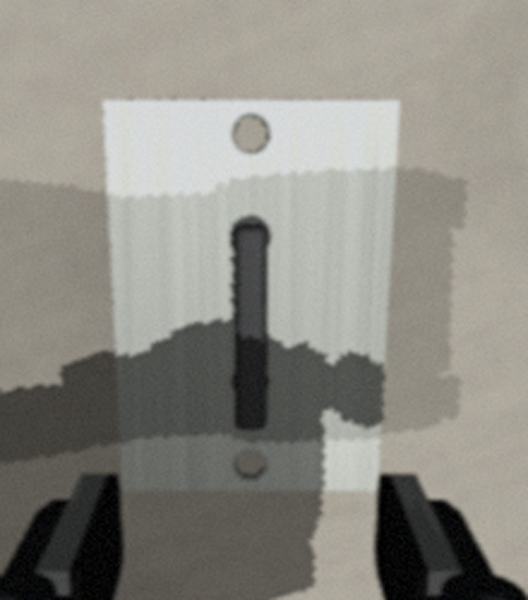

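The holes are at crop (251,133) and (250,463), almost where the pins were in the other view. I'll compare the two in the tool frame.

```bash
python3 - <<'E'
from h import *
import pickle
def fr(p,yaw):
  y=np.radians(yaw);return lambda q:np.array([(q-p)[0]*np.cos(y)+(q-p)[1]*np.sin(y),(q-p)[0]*np.sin(y)-(q-p)[1]*np.cos(y)])
c3=pickle.load(open('w3.pkl','rb'));c4=pickle.load(open('w4.pkl','rb'))
p3=np.array([519.24,179.93,211.74]);p4=np.array([497.38,-160.46,163.45])
g=lambda x,y,o:(o+(x+.5)/2.4-.5,40+(y+.5)/2.4-.5)
f3=fr(p3,105.015);f4=fr(p4,69.08)
def rep(n,A,B,f):
  a,b=f(A),f(B);d=a-b;print(n,a.round(2),b.round(2),'mid',((a+b)/2).round(2),np.linalg.norm(d).round(1),'ang',np.degrees(np.arctan2(d[1],d[0])).round(2),((A+B)/2).round(2))
rep('box',ray(c3,g(133,131,200),64),ray(c3,g(134.5,472,200),64),f3)
rep('cov',ray(c4,g(251,133,150),4),ray(c4,g(250,463,150),3.5),f4)
E
```

```text
box [71.65  1.86] [-62.78   2.64] mid [4.44 2.25] 134.4 ang -0.33 [520.26 184.8   64.  ]
cov [70.9   1.15] [-64.28   0.82] mid [3.31 0.98] 135.2 ang 0.14 [ 499.48 -157.72    3.75]
```

>>> {"fn": "play_rows", "kwargs": {
  "series": [
    [[1.6, 1.1, 30], [0, 0, 0.2]],
    [[0, 0, 40], [0, 0, 0]],
    [[0, 0, 40], [0, 0, 0]],
    [[0, 0, 22], [0, 0, 0]],
    [[0, 0, 11], [0, 0, 0]],
    [[0, 0, 5], [0, 0, 0]],
    [[0, 0, 0], [0, 0, 0]],
    [[0, 0, 0], [0, 0, 0]]
  ]
}}

```text
time_s: 10.6
ee_pos: [499.3, -160.0, 15.9]
orientation: [0.825, 0.565, 0.0, 0.001]
force: [-0.5, 0.6, 1.3]
gripper_width: 51.5
grasp_force: 0.0
```

>>> {"fn": "play_rows", "kwargs": {
  "series": [
    [[0, 0, 0], [0, 0, 0]],
    [[0, 0, 0], [0, 0, 0]],
    [[0, 0, 0], [0, 0, 0]],
    [[0, 0, 0], [0, 0, 0]],
    [[0, 0, 0], [0, 0, 0]],
    [[0, 0, 0], [0, 0, 0]]
  ],
  "claw": 0
}}

```text
time_s: 11.35
ee_pos: [499.0, -160.0, 15.5]
orientation: [0.825, 0.565, 0.0, 0.0]
force: [-1.3, -0.1, 6.1]
gripper_width: 11.0
grasp_force: 59.2
```

>>> {"fn": "play_rows", "kwargs": {
  "series": [
    [[0, 0, -10], [0, 0, 0]],
    [[0, 0, -25], [0, 0, 0]],
    [[0, 0, -40], [0, 0, 0]],
    [[0, 0, -40], [0, 0, 0]],
    [[0, 0, -20], [0, 0, 0]],
    [[0, 0, 0], [0, 0, 0]]
  ]
}}

```text
time_s: 12.1
ee_pos: [499.4, -160.1, 151.5]
orientation: [0.825, 0.565, 0.001, 0.001]
force: [-0.9, -0.3, -3.4]
gripper_width: 10.9
grasp_force: 59.0
```

```bash
python3 - <<'E'
from h import *
print(env.get_obs()['time_s'])
plan([519.5,182,155],105.2,12)
E
```

```text
12.1
[[27.2, -8.7, -0.3], [0, 0, -3.03]],[[27.6, -7.3, -0.3], [0, 0, -3.03]],[[28.0, -5.8, -0.3], [0, 0, -3.03]],[[28.2, -4.3, -0.3], [0, 0, -3.03]],[[28.4, -2.8, -0.3], [0, 0, -3.03]],[[28.5, -1.3, -0.3], [0, 0, -3.03]],[[28.6, 0.2, -0.3], [0, 0, -3.03]],[[28.5, 1.7, -0.3], [0, 0, -3.03]],[[28.4, 3.2, -0.3], [0, 0, -3.03]],[[28.2, 4.7, -0.3], [0, 0, -3.03]],[[27.9, 6.2, -0.3], [0, 0, -3.03]],[[27.5, 7.6, -0.3], [0, 0, -3.03]],
from [ 499.4 -160.1  151.5] 68.82
```

>>> {"fn": "play_rows", "kwargs": {
  "series": [
    [[27, -8.5, 0], [0, 0, -3]],
    [[27.5, -7, 0], [0, 0, -3]],
    [[28, -5.8, 0], [0, 0, -3]],
    [[28, -4.3, 0], [0, 0, -3]],
    [[28.5, -2.8, 0], [0, 0, -3]],
    [[28.5, -1.3, 0], [0, 0, -3]]
  ]
}}

```text
time_s: 12.85
ee_pos: [508.6, 11.4, 148.7]
orientation: [0.726, 0.688, -0.001, -0.001]
force: [0.3, 0.2, -4.4]
gripper_width: 10.6
grasp_force: 58.9
```

>>> {"fn": "play_rows", "kwargs": {
  "series": [
    [[28.5, 0.2, 0], [0, 0, -3]],
    [[28.5, 1.7, 0], [0, 0, -3]],
    [[28.4, 3.2, 0], [0, 0, -3]],
    [[28, 4.7, 0], [0, 0, -3]],
    [[28, 6.2, 0], [0, 0, -3]],
    [[27.5, 7.6, 0], [0, 0, -3]],
    [[0, 0, 0], [0, 0, 0]],
    [[0, 0, 0], [0, 0, 0]]
  ]
}}

```text
time_s: 13.85
ee_pos: [519.6, 180.9, 149.0]
orientation: [0.61, 0.792, -0.001, -0.001]
force: [-0.5, 0.0, -3.8]
gripper_width: 10.8
grasp_force: 58.9
```

>>> {"fn": "play_rows", "kwargs": {
  "series": [
    [[0, 0, 15], [0, 0, 0]],
    [[0, 0, 20], [0, 0, 0]],
    [[0, 0, 15], [0, 0, 0]],
    [[0, 0, 6], [0, 0, 0]],
    [[0, 0, 0], [0, 0, 0]],
    [[0, 0, 0], [0, 0, 0]]
  ]
}}

```text
time_s: 14.6
ee_pos: [520.7, 181.5, 94.7]
orientation: [0.61, 0.792, 0.0, 0.0]
force: [1.2, 0.1, -3.8]
gripper_width: 10.8
grasp_force: 58.8
```

```bash
python3 - <<'E'
from h import *
import pickle
p,r=pose();print(p,yawx(),env.get_obs()['time_s'])
c=cap('wrist','w5.png');pickle.dump(c,open('w5.pkl','wb'))
a=ray(c,(256,100),80)
im=cv2.imread('pics/w5.png')
M=cv2.Rodrigues(np.array(c['rvec'],float))[0]
# expected px of hole A
q=p+r.apply([68,0,0]);q[2]=p[2]+18.7-32
uv=c['camera_matrix']@(M@q+np.array(c['tvec']).reshape(3));uv=uv[:2]/uv[2];print(uv)
u0,v0=int(uv[0])-65,max(int(uv[1])-50,0);print(u0,v0)
cv2.imwrite('pics/w5x.png',cv2.resize(im[v0:v0+100,u0:u0+130],None,fx=6,fy=6,interpolation=cv2.INTER_CUBIC))
E
```

```text
[520.73021102 181.54507839  94.66031806] 104.81352598814746 14.6
[253.06515711 107.60831426]
188 57
```

View pics/w5x.png

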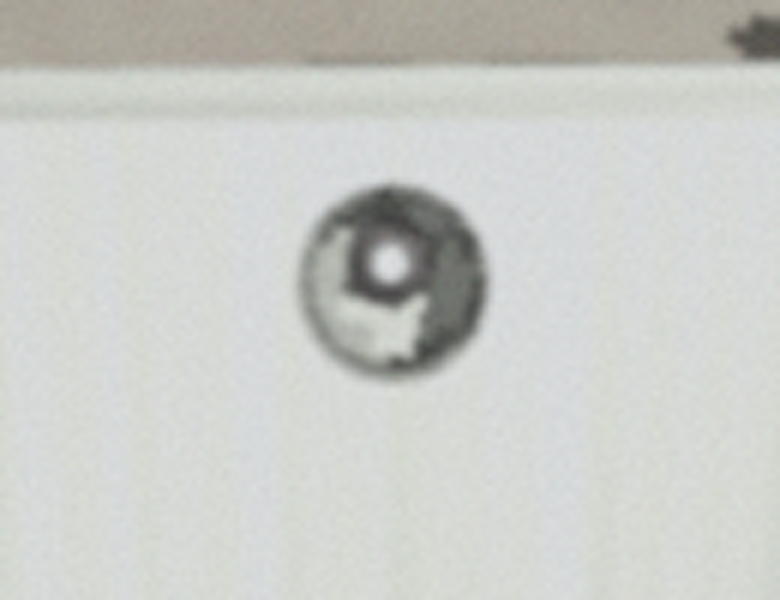

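Pin A's tip (390,263) shows through the hole, whose centre is at (394,281). I'll work out the offset.

```bash
python3 - <<'E'
from h import *
import pickle
c=pickle.load(open('w5.pkl','rb'));p,r=pose()
g=lambda x,y:(188+(x+.5)/6-.5,57+(y+.5)/6-.5)
H=ray(c,g(394,281),83.4);T=ray(c,g(390,263),64)
print(H,T,'tool',r.inv().apply(H-p),r.inv().apply(T-p),'shift',r.inv().apply(T-H))
E
```

```text
[502.91944287 249.22148504  83.4       ] [502.4454943  249.77851748  64.        ] tool [6.99440695e+01 3.38164359e-02 1.13381313e+01] [70.60024093 -0.30235629 30.73790805] shift [ 0.65617142 -0.33617273 19.39977679]
```

>>> {"fn": "play_rows", "kwargs": {
  "series": [
    [[0.7, 0, 6], [0, 0, -0.3]],
    [[0, 0, 6], [0, 0, 0]],
    [[0, 0, 5], [0, 0, 0]],
    [[0, 0, 4], [0, 0, 0]],
    [[0, 0, 3], [0, 0, 0]],
    [[0, 0, 0], [0, 0, 0]],
    [[0, 0, 0], [0, 0, 0]]
  ]
}}

```text
time_s: 15.52
ee_pos: [520.3, 182.1, 70.3]
orientation: [0.608, 0.794, 0.0, 0.0]
force: [0.6, 0.4, -2.8]
gripper_width: 10.6
grasp_force: 58.9
```

>>> {"fn": "play_rows", "kwargs": {
  "series": [
    [[0, 0, 1.5], [0, 0, 0]],
    [[0, 0, 1.5], [0, 0, 0]],
    [[0, 0, 1.5], [0, 0, 0]],
    [[0, 0, 0], [0, 0, 0]],
    [[0, 0, 0], [0, 0, 0]]
  ]
}}

```text
time_s: 16.15
ee_pos: [520.1, 182.1, 65.6]
orientation: [0.608, 0.794, -0.0, -0.0]
force: [-0.7, -0.0, -2.6]
gripper_width: 10.7
grasp_force: 59.0
```

>>> {"fn": "play_rows", "kwargs": {
  "series": [
    [[0, 0, 0.6], [0, 0, 0]],
    [[0, 0, 0], [0, 0, 0]],
    [[0, 0, 0], [0, 0, 0]]
  ]
}}

```text
time_s: 16.52
ee_pos: [520.2, 182.1, 65.6]
orientation: [0.608, 0.794, 0.0, 0.0]
force: [-2.5, -1.1, 6.3]
gripper_width: 11.0
grasp_force: 60.0
```

>>> {"fn": "play_rows", "kwargs": {
  "series": [
    [[0, 0, 0], [0, 0, 0]],
    [[0, 0, 0], [0, 0, 0]],
    [[0, 0, 0], [0, 0, 0]],
    [[0, 0, -10], [0, 0, 0]],
    [[0, 0, -30], [0, 0, 0]],
    [[0, 0, -40], [0, 0, 0]],
    [[0, 0, -40], [0, 0, 0]],
    [[0, 0, 0], [0, 0, 0]]
  ],
  "claw": 0.4
}}

```text
time_s: 17.52
ee_pos: [521.9, 182.7, 188.8]
orientation: [0.608, 0.794, 0.003, 0.002]
force: [-0.5, 0.1, -0.5]
gripper_width: 34.3
grasp_force: 0.0
```

>>> {"fn": "play_rows", "kwargs": {
  "series": [
    [[0, 0, 0], [0, 0, 0]],
    [[0, 0, 0], [0, 0, 0]]
  ]
}}

```text
time_s: 17.77
ee_pos: [519.6, 181.9, 184.1]
orientation: [0.608, 0.794, -0.001, -0.001]
force: [-0.1, 0.3, 0.4]
gripper_width: 34.3
grasp_force: 0.0
```

```bash
python3 - <<'E'
from h import *
c=cap('wrist','w6.png');im=cv2.imread('pics/w6.png')
cv2.imwrite('pics/w6x.png',cv2.resize(im[40:320,150:470],None,fx=2,fy=2,interpolation=cv2.INTER_CUBIC))
w=pts(c);m=(w[...,2]>49)&(w[...,2]<58)&(np.hypot(w[...,0]-520,w[...,1]-182)<90);q=w[m]
A=np.c_[q[:,:2]-[520,182],np.ones(len(q))];s=np.linalg.lstsq(A,q[:,2],rcond=None)[0];print('plane',s,m.sum())
m=(w[...,2]>80)&(np.hypot(w[...,0]-520,w[...,1]-182)<45)&(w[...,2]<95);h=w[m];print('handle',np.median(h,0),m.sum())
m=(w[...,2]>100)&(np.hypot(w[...,0]-635,w[...,1]-213)<60)&(w[...,2]<140);h=w[m];print('keeper',np.median(h,0),m.sum())
print(pose()[0],yawx())
E
```

```text
plane [-2.74320407e-04 -8.93846758e-04  5.29734141e+01] 20674
handle [519.11297374 187.1632227   88.80344993] 1451
keeper [627.19716179 218.31585377 126.69435311] 2473
[519.58036731 181.93362257 184.01744557] 105.11502189989652
```

View pics/w6x.png

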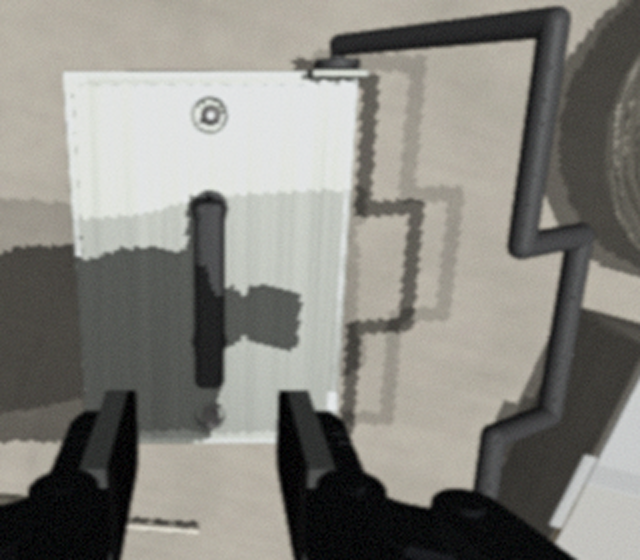

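The cover is seated flat: tilt is about 0.001 rad and pin A is centred in its hole. The keeper is still back, so next I'll fetch it.

>>> {"fn": "play_rows", "kwargs": {
  "series": [
    [[0, 40, 0], [0, 0, 0]],
    [[0, 40, 0], [0, 0, 0]],
    [[0, 39, 0], [0, 0, 0]],
    [[0, 0, 20], [0, 0, 0]],
    [[0, 0, 30], [0, 0, 0]],
    [[0, 0, 20], [0, 0, 0]],
    [[0, 0, 10], [0, 0, 0]],
    [[0, 0, 0], [0, 0, 0]]
  ],
  "claw": 0.5
}}

```text
time_s: 18.82
ee_pos: [634.6, 213.0, 104.2]
orientation: [0.608, 0.794, -0.001, -0.001]
force: [0.5, -0.7, 0.1]
gripper_width: 42.7
grasp_force: 0.0
```

>>> {"fn": "play_rows", "kwargs": {
  "series": [
    [[0, 0, 0], [0, 0, 0]],
    [[0, 0, 0], [0, 0, 0]],
    [[0, 0, 0], [0, 0, 0]],
    [[0, 0, 0], [0, 0, 0]],
    [[0, 0, 0], [0, 0, 0]],
    [[0, 0, 0], [0, 0, 0]]
  ],
  "claw": 0
}}

```text
time_s: 19.58
ee_pos: [635.5, 213.3, 106.0]
orientation: [0.608, 0.794, 0.001, 0.0]
force: [0.0, -0.9, 6.0]
gripper_width: 5.6
grasp_force: 58.8
```

```bash
python3 -c "
from h import *
p,r=pose();d=p-[520,182,50];t=np.radians(15.1);x=d[0]*np.cos(t)+d[1]*np.sin(t);z=d[2]+18.7;print(x,z,yawx(),np.hypot(x-50,z-8))
ph=np.degrees(np.arctan2(z-8,50-x));print(ph)
a=np.radians(np.linspace(ph,16.7+8,15));q=94*np.c_[-np.cos(a),-np.sin(a)]
print(np.diff(q,axis=0).round(1).tolist())"
```

```text
119.63992707868464 74.74507850933206 105.12135097789316 96.46048387159072
136.21595261134567
[[-9.7, -8.8], [-10.8, -7.4], [-11.7, -5.8], [-12.4, -4.1], [-12.8, -2.4], [-13.0, -0.5], [-13.0, 1.3], [-12.7, 3.1], [-12.1, 4.8], [-11.4, 6.4], [-10.4, 7.9], [-9.2, 9.3], [-7.8, 10.5], [-6.3, 11.5]]
```

>>> {"fn": "play_rows", "kwargs": {
  "series": [
    [[0, -9.7, -8.8], [0, 0, 0]],
    [[0, -10.8, -7.4], [0, 0, 0]],
    [[0, -11.7, -5.8], [0, 0, 0]],
    [[0, -12.4, -4.1], [0, 0, 0]],
    [[0, -12.8, -2.4], [0, 0, 0]],
    [[0, -13, -0.5], [0, 0, 0]],
    [[0, -13, 1.3], [0, 0, 0]]
  ]
}}

```text
time_s: 20.45
ee_pos: [556.0, 191.7, 135.1]
orientation: [0.608, 0.794, 0.002, 0.002]
force: [3.3, -0.5, -6.0]
gripper_width: 5.6
grasp_force: 60.1
```

>>> {"fn": "play_rows", "kwargs": {
  "series": [
    [[0, -12.7, 3.1], [0, 0, 0]],
    [[0, -12.1, 4.8], [0, 0, 0]],
    [[0, -11.4, 6.4], [0, 0, 0]],
    [[0, -10.4, 7.9], [0, 0, 0]],
    [[0, -9.2, 9.3], [0, 0, 0]],
    [[0, -7.8, 10.5], [0, 0, 0]],
    [[0, -6.3, 11.5], [0, 0, 0]],
    [[0, 0, 0], [0, 0, 0]]
  ]
}}

```text
time_s: 21.45
ee_pos: [486.6, 172.8, 78.4]
orientation: [0.608, 0.794, -0.0, -0.0]
force: [0.4, -2.4, 0.6]
gripper_width: 5.5
grasp_force: 65.2
```

>>> {"fn": "play_rows", "kwargs": {
  "series": [
    [[0, -1.5, 4], [0, 0, 0]],
    [[0, -1, 3], [0, 0, 0]],
    [[0, 0, 0], [0, 0, 0]],
    [[0, 0, 0], [0, 0, 0]]
  ]
}}

```text
time_s: 21.95
ee_pos: [484.1, 172.2, 71.9]
orientation: [0.608, 0.794, -0.001, -0.0]
force: [-1.3, -4.4, -0.0]
gripper_width: 5.6
grasp_force: 66.0
```

>>> {"fn": "play_rows", "kwargs": {
  "series": [
    [[0, 0, 0], [0, 0, 0]],
    [[0, 0, 0], [0, 0, 0]],
    [[0, 0, 0], [0, 0, 0]],
    [[0, 0, 0], [0, 0, 0]]
  ],
  "claw": 0.3
}}

```text
time_s: 22.45
ee_pos: [484.8, 172.7, 72.3]
orientation: [0.608, 0.794, 0.0, -0.0]
force: [-0.3, 0.9, 1.1]
gripper_width: 25.6
grasp_force: 0.0
```

>>> {"fn": "play_rows", "kwargs": {
  "series": [
    [[0, 0, -10], [0, 0, 0]],
    [[0, 0, -30], [0, 0, 0]],
    [[0, 0, -40], [0, 0, 0]],
    [[0, 0, -40], [0, 0, 0]],
    [[0, 0, 0], [0, 0, 0]],
    [[0, 0, 0], [0, 0, 0]],
    [[0, 0, 0], [0, 0, 0]]
  ]
}}

```text
time_s: 23.32
ee_pos: [484.0, 172.3, 191.3]
orientation: [0.608, 0.794, -0.001, -0.001]
force: [-1.1, -0.7, 0.2]
gripper_width: 25.9
grasp_force: 0.0
```

```bash
python3 - <<'E'
from h import *
c=cap('wrist','w7.png');im=cv2.imread('pics/w7.png')
cv2.imwrite('pics/w7x.png',cv2.resize(im[40:320,150:470],None,fx=2,fy=2,interpolation=cv2.INTER_CUBIC))
w=pts(c);m=(w[...,2]>49)&(w[...,2]<58)&(np.hypot(w[...,0]-520,w[...,1]-182)<90);q=w[m]
A=np.c_[q[:,:2]-[520,182],np.ones(len(q))];print('plane',np.linalg.lstsq(A,q[:,2],rcond=None)[0])
m=(w[...,2]>78)&(np.hypot(w[...,0]-481,w[...,1]-174)<30)&(w[...,2]<100);h=w[m];print('hump/handle z',np.percentile(h,[5,50,95],axis=0))
print(env.get_obs()['force'],pose()[0])
E
```

```text
plane [ 3.06984619e-04 -1.41423496e-03  5.30092427e+01]
hump/handle z [[474.58222393 148.99221071  88.41347864]
 [482.43773969 175.41717561  90.46281369]
 [490.57758302 200.53351188  91.7698708 ]]
[ 0.10613913  0.61307411 -0.999941  ] [484.07218343 172.32335037 191.28905045]
```

View pics/w7x.png

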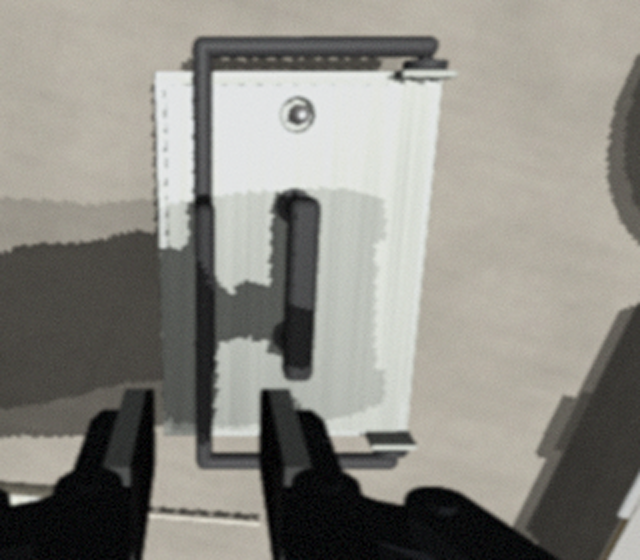

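The keeper lies across the seated cover. The hump is about 3 mm higher than at the start, which is about 0.03 rad, and the gripper is clear. I'm handing in.

```bash
python3 -c "
from workcell import env
print(env.close_job())"
```

```text
the job is handed in; nothing more can be done
None
```

The job is handed in at about 23 s, with no verdict shown: the last wrist image has the cover flat over the pins and the keeper lying across it at about 0.03 rad, and the arm never went near the thermometer.

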